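# Empty and re-lock the tilting clamp tray

### The arm

A 7-joint arm with a two-finger parallel gripper is mounted at the origin on the work surface. World frame = base frame: x ahead of the robot, y to its left, z up, the work surface at z = 0. Lengths are in m, angles in degrees, forces in N, time in s.
With the tool pointing down it reaches from about 0.35 to 0.775 m from the base axis. Payload 3.1 kg.
Tool frame: the origin (TCP) lies on the centre line of the jaws, within the pads' length; the fingertips stand 17 mm ahead of it and the grasp point (between the pads) lies 2 mm behind it (robot.tip_reach is the distance from the TCP to the fingertips, in m); z points along the fingers, y is the line along which they close (so a half turn about z gives the same grasp; the last joint's range is limited). The gripper opens to 85 mm and grips with 20 to 120 N. Pads are 22 mm wide; open, the fingers measure 114 mm over their backs; the gripper's body (76 mm by 85 mm) begins 54 mm behind the grasp point. The pads swing forward as they close: fully open they stand 13 mm farther back than shut.
Start: joints at [-68.222, 17.813, 0.802, 86.603, -0.252, 75.585, -1.558], TCP at [0.225, 0.502, 0.248] pointing down, gripper open.
Joint ranges: [-154.91, 154.91], [-16.99, 109.72], [-72.82, 74.43], [7.12, 147.25], [-82.49, 262.49], [11.32, 116.49], [-174.64, 174.64]. Speed limits (degrees/s): [159.86, 159.86, 180, 180, 180, 180, 180].

### API

Orientations are given as [roll, pitch, yaw] about the fixed x, y, z axes, in that order (R = Rz(yaw) Ry(pitch) Rx(roll)).
In Python, from station import robot, fingers, vision, workorder, recognise gives the robot as it stands. Calls block until the motion is done:
- robot.move_to(position, orientation): joint-space move of the TCP to a pose.
- robot.line_to(position, orientation=None, velocity=0.15, f_stop=None): straight line of the TCP; orientation=None keeps the orientation; velocity is the mean speed in m/s. With f_stop (N) it stops when the force on the tool has changed by that much, and returns True; else False.
- robot.move_j(angles): joint-space move.
- fingers.gripper_to(opening, force=None): opening from 0.0 (shut) to 1.0 (fully open); force is the grip in N (None keeps the last); returns when the fingers have stopped.
- robot.pause(seconds).
- robot.inverse_kinematics(position, orientation): joint angles nearest the present ones, or None.
- vision.grab_frame(name): name is "scene" or "side" or "wrist"; returns the picture (420x560x3 uint8, red, green, blue); there is no depth.
- vision.calibration(name): a dict with "mtx" (3x3 intrinsics, pixels), "extrinsics" (4x4, takes a point from world to camera coordinates); the wrist camera has in their place "T_tool_cam" (4x4, takes a point from camera to tool coordinates, whose origin is the TCP and whose axes are the flange's). Camera axes: x right, y up, looking along -z (the intrinsics and any distortion apply to the point x, -y, -z); pixel columns grow to the right and rows downward; lengths in m; the calibration is good to about 2 mm. A picture is of the moment at which its call begins: read the wrist's pose just before it. calibration takes no time and is no camera call.
A pose or a line that the arm cannot do raises robot.PlanningError and nothing moves.
- workorder.close_job(): hands the job in; it is judged then, once.
Trained networks look in the newest picture that a camera, given by its name, has taken for a name from the list of things; names that differ only in an ending like _2 or _b are one class to them, and where a whole thing is asked for, a point or a joint stands for the part that bears it (a point fixed in the world has none). Each returns a list of dicts, best first, with "p" (0 to 1); they miss things now and then, are a little off and sometimes report something else, mostly with a low value. They report only what shows in the picture. A call takes as long as a camera call. They do not tell look-alikes from the thing itself.
- recognise(label, camera): "rect" ([centre column, centre row, width, height] in pixels, round what is visible of it).
Readings, each from a call of its own:
- robot.current_time_s(): time.
- robot.current_joint_positions(): joint angles.
- robot.current_dq(): joint speeds.
- robot.current_joint_torque(): joint torques, N m.
- robot.current_tool_pos(): TCP position.
- robot.current_eef_rot(): TCP orientation.
- robot.current_contact_force(): force on the tool from outside, world axes, zero at the start.
- robot.current_torque(): the same for the moment, N m.
- robot.current_finger_gap(): opening from 0.0 (shut) to 1.0 (fully open).
- robot.current_gripper_force(): force on a finger pad.
Only numpy, scipy, OpenCV 4.12 (cv2) and the standard library are available. Lean on these libraries where they do the work, as an engineer would, in place of code of your own. Each camera call takes 0.05 s, during which the arm holds its last target. There are 200 camera calls.

### The job

Slacken the red thumbscrew that locks the chrome tray's axle by about a quarter turn anticlockwise at most, lift the tray's black handle until the tray is tipped fully to its stop and both cream roller clamps have slid off into the lime green bin, then leave the tray tipped and do the thumbscrew up again until it is firm but not overtightened. Leave the canister, the tweezers dish and the blue cup where they stand.

Things in the scene. Friction and masses are not known exactly. Their poses are not given: they have to be found in the camera images.
- stand: Fixed grey two-post stand carrying the tray on a horizontal axle. Origin on the counter, centred under the axle; x points away from the robot towards the bin, y runs along the axle, z up. Posts 30 x 16 mm, 152 mm high, at y = -98 and +98 mm. The blue threaded boss of the screw clamp is at y = -140 mm, its outer face 51 mm from the axle's centre line.
- axle (a point): Middle of the tray's axle, 140 mm above the counter; axes as the stand's. The tray turns about this point's y axis.
- tray (a joint): Tilt of the chrome tray, rad: 0 level (as it starts, on its lower stop), grows as the handle edge rises and the far edge dips to the bin, 1.05 (60 degrees) at the upper stop. The pivot is stiff (about 0.16 N m), so that the slackened tray stays where it is left.
- handle (a point): Middle of the tray's black round handle bar, 10 mm thick, 78 mm long along this point's y axis (parallel to the axle), 135 mm from the axle on the robot's side and 12 mm above it when level. A 35 mm gap lies between bar middle and the tray's near wall. Axes turn with the tray (the stand's when level).
- screw (a joint): Turn of the thumbscrew, rad: grows anticlockwise seen from its outer end (slackening). Starts tight at 0 to 0.25; with the tray level the pad leaves the axle at about 0.75; past 1.95 is too far and fails. The thread moves 3 mm per rad. The axle's journal is worn uneven: with the tray tipped the pad bites at another angle, below 0.75 and different each time, to be found by feel.
- wing (a point): Centre of the thumbscrew's red wing, a blade 46 mm long along this point's y axis, 8 mm thick along x, 26 mm high along z. z is the screw's axis, pointing outwards, leaning 35 degrees from vertical towards the robot (stand's -x). About 90 mm from the axle's centre line; 22 to 30 mm below it is a hub 16 mm across, between them a 10 mm spindle.
- pad: Dark pressure pad of the screw, 14 mm wide, under the boss, pressing on the axle's brass journal through a stiff spring. Slack, the screw takes about 0.2 N m to turn; once the pad bites the torque grows by 0.18 N m per rad (pad force 60 N per rad). Firm: 0.08 to 0.16 N m above slack; over 0.18 above is overtightened and fails. Origin on its pressing face.
- bin: Lime green open bin, 170 (x) x 140 (y) x 50 mm high, 4 mm walls, loose, 0.5 kg, standing under the tray's far edge. Origin under its centre.
- clamp_a: Cream plastic roller clamp, 40 x 18 x 18 mm, 15 g, lying loose on the tray. Origin in the centre of its underside.
- clamp_b: The second cream roller clamp, the same as the first.
- canister: Stubby aluminium canister, 64 mm across, 75 mm high, bystander. Origin under its centre.
- tweezers: Small steel dish with tweezers in it, 110 x 50 x 16 mm, bystander. Origin under its centre.
- cup: Blue plastic cup, 70 mm across, 60 mm high, bystander. Origin under its centre.
- tray_floor (a point): Point on the chrome tray's floor above the axle, 152 mm above the counter when level; turns with the tray. The tray is 190 x 110 mm with 12 mm walls on three sides; its near wall is 100 mm from the axle, its open far end 90 mm beyond it, over the bin.
Things that resemble listed ones, but are neither listed nor needed, are in the scene too. What is shaped like the clamp_a but turquoise is not meant. Of the things shaped like the bin, the lime one is meant.

How it is judged:
By the outcome, as a careful person would: the job done as asked, in the order asked, and still so for the second after the job is handed in, with the robot touching nothing.
It also fails if it takes over 72 s, if anything falls off the work surface, if the arm or the gripper's body presses on something with over 40 N, if the wrist force passes 120 N, or if a joint passes its speed limit or range.

## Working session

There is one attempt and no reset: what is moved stays moved. The work goes in short steps, each a Python script; the robot and the scene stay as the last script left them, time stands still between calls to the robot, and variables do not carry over. Pictures are saved under pics/ and viewed, at most 10 in all, crops included, and the job is handed in when it is done.

```bash
ls; mkdir -p pics
python3 - <<'E'
from station import robot, fingers, vision, workorder, recognise
import cv2,numpy as np
ims=[]
for c in ["scene","side"]:
    im=vision.grab_frame(c); cv2.imwrite(f"pics/{c}0.png",im[:,:,::-1])
    k=vision.calibration(c); print(c,{a:np.round(b,4).tolist() if not isinstance(b,str) else b for a,b in k.items()})
    for l in ["stand","handle","wing","pad","bin","clamp_a","canister","tweezers","cup","tray"]:
        print(l,[(np.round(d["rect"]).tolist(),round(d["p"],2)) for d in recognise(l,c)[:3]])
print({a:np.round(b,4).tolist() for a,b in vision.calibration("wrist").items() if not isinstance(b,str)})
print(robot.current_time_s())
E
```

```text
pics
scene {'mtx': [[518.5693, 0.0, 284.8573], [0.0, 518.5693, 211.3792], [0.0, 0.0, 1.0]], 'extrinsics': [[0.4665, 0.8843, -0.0213, -0.2721], [-0.6108, 0.3395, 0.7153, 0.26], [0.6397, -0.3207, 0.6985, -1.6153], [0.0, 0.0, 0.0, 1.0]]}
stand [([314.0, 218.0, 130.0, 103.0], 0.67), ([317.0, 204.0, 111.0, 77.0], 0.58)]
handle [([317.0, 206.0, 104.0, 82.0], 0.65)]
wing [([260.0, 187.0, 26.0, 21.0], 0.66), ([349.0, 162.0, 42.0, 28.0], 0.6)]
pad [([265.0, 218.0, 9.0, 5.0], 0.58), ([162.0, 308.0, 35.0, 38.0], 0.41)]
bin [([244.0, 202.0, 73.0, 71.0], 0.73), ([318.0, 206.0, 111.0, 77.0], 0.68), ([248.0, 357.0, 94.0, 97.0], 0.66)]
clamp_a [([310.0, 191.0, 13.0, 16.0], 0.57), ([407.0, 238.0, 13.0, 16.0], 0.54), ([346.0, 212.0, 18.0, 16.0], 0.44)]
canister [([403.0, 178.0, 26.0, 38.0], 0.72)]
tweezers [([347.0, 164.0, 44.0, 29.0], 0.93)]
cup [([162.0, 307.0, 35.0, 39.0], 0.81)]
tray [([316.0, 206.0, 114.0, 75.0], 0.68)]
side {'mtx': [[419.7164, 0.0, 285.1604], [0.0, 419.7164, 203.4392], [0.0, 0.0, 1.0]], 'extrinsics': [[-0.9994, -0.033, -0.0118, 0.5806], [0.0094, -0.5768, 0.8168, -0.1162], [-0.03
[... 232 characters left out ...]
1.0, 109.0, 147.0], 0.59)]
pad []
bin [([221.0, 253.0, 86.0, 58.0], 0.85), ([358.0, 235.0, 66.0, 54.0], 0.59), ([211.0, 195.0, 78.0, 52.0], 0.55)]
clamp_a [([247.0, 223.0, 20.0, 12.0], 0.69), ([230.0, 327.0, 13.0, 20.0], 0.59), ([291.0, 214.0, 16.0, 9.0], 0.55)]
canister [([302.0, 365.0, 36.0, 56.0], 0.96), ([292.0, 168.0, 12.0, 16.0], 0.55)]
tweezers [([382.0, 345.0, 55.0, 40.0], 0.82)]
cup [([277.0, 172.0, 24.0, 23.0], 0.52)]
tray [([268.0, 218.0, 104.0, 65.0], 0.7)]
{'mtx': [[332.2116, 0.0, 280.6581], [0.0, 332.2116, 209.3704], [0.0, 0.0, 1.0]], 'T_tool_cam': [[-0.0003, 0.9562, 0.2928, 0.075], [1.0, 0.0004, -0.0003, -0.0013], [-0.0004, 0.2928, -0.9562, -0.1259], [0.0, 0.0, 0.0, 1.0]]}
1.1
```

Run:
```python
import cv2,numpy as np
a=cv2.imread("pics/scene0.png");b=cv2.imread("pics/side0.png")
cv2.imwrite("pics/c1.png",cv2.resize(a[130:330,180:440],None,fx=3,fy=3,interpolation=cv2.INTER_CUBIC))
cv2.imwrite("pics/c2.png",cv2.resize(b[130:330,160:420],None,fx=3,fy=3,interpolation=cv2.INTER_CUBIC))
```

```text
(no output)
```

View pics/scene0.png

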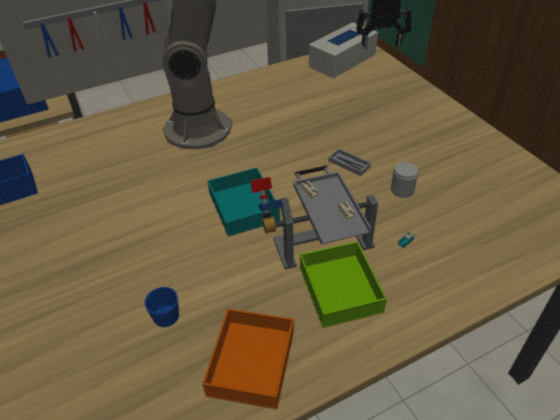

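View pics/c1.png

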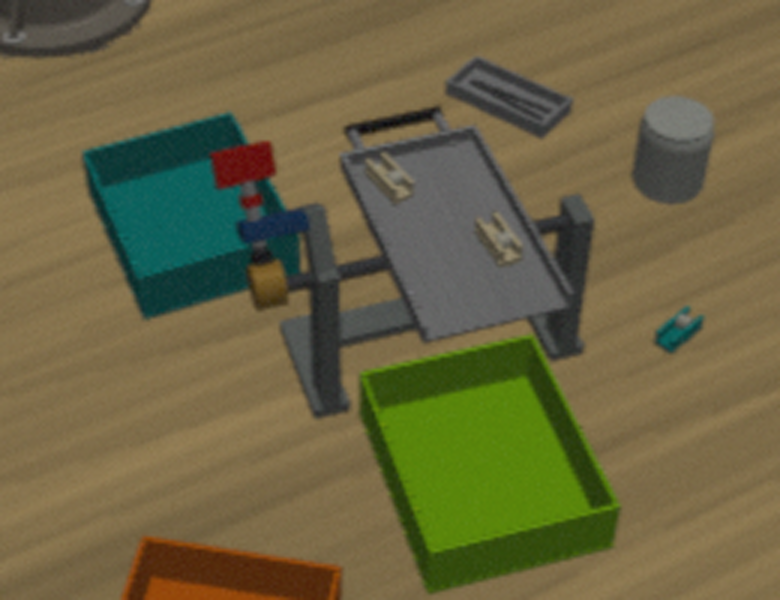

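View pics/c2.png

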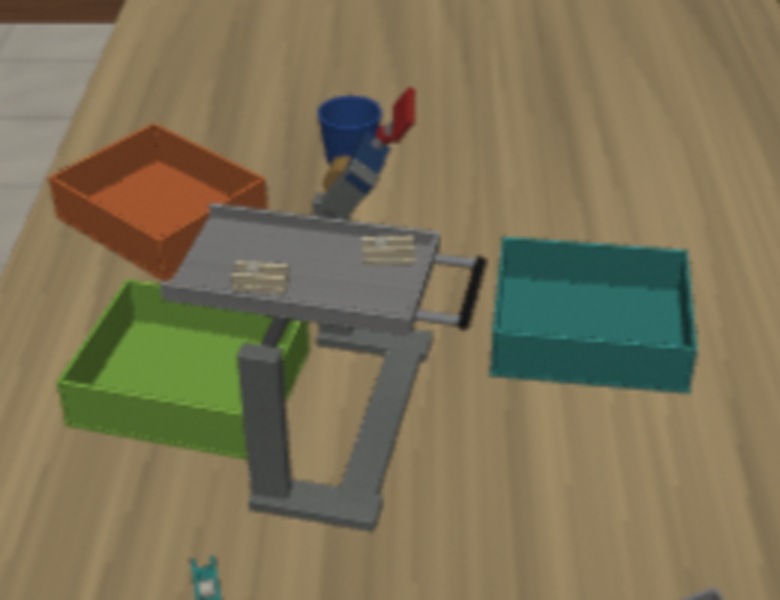

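The scene view shows the level tray, with the handle at about (311,170) px. The red wing is at (261,185) with its blade roughly parallel to the axle, and both cream clamps are on the tray. The lime bin is at (342,283) under the far edge. I'll fit the stand pose from features marked in both crops.

```bash
cat > h.py <<'E'
import numpy as np, cv2, json
from scipy.optimize import least_squares
from scipy.spatial.transform import Rotation as R
from station import robot, fingers, vision, workorder, recognise
def proj(P,mtx,E):
    c=(E[:3,:3]@np.atleast_2d(P).T).T+E[:3,3]
    c=c*[1,-1,-1]; u=(mtx@c.T).T; return u[:,:2]/u[:,2:]
def S(x,y,yaw,p):  # stand->world
    return R.from_euler('z',yaw).apply(p)+[x,y,0]
E
cat > fit.py <<'E'
from h import *
sc={(-.135,-.039,.152):(352,131),(-.135,.039,.152):(437,113),(-.1,-.055,.164):(343,157),(-.1,.055,.164):(474,130),
 (0,-.098,.152):(316,212),(0,.098,.152):(575,205),(-.0516,-.14,.2137):(243,165)}
si={(-.135,.039,.152):(466,324),(-.135,-.039,.152):(480,262),(-.1,-.055,.164):(438,235),(.09,-.055,.164):(213,207),
 (0,.098,.152):(262,352),(-.0516,-.14,.2137):(403,115)}
def res(q):
    r=[]
    for d,c,o in ((sc,"scene",(180,130)),(si,"side",(160,130))):
        k=vision.calibration(c); P=S(*q,np.array(list(d)))
        r.append(proj(P,k["mtx"],k["extrinsics"])-(np.array(list(d.values()))/3+o))
    return np.vstack(r).ravel()
s=least_squares(res,[.55,0,0],loss='soft_l1')
print(s.x,np.degrees(s.x[2])); print(np.round(res(s.x).reshape(-1,2),1).tolist())
json.dump(list(s.x),open("stand.json","w"))
E
python3 fit.py
```

```text
[ 0.63616011  0.08767113 -0.20046739] -11.485935537018053
[[-2.4, -1.4], [0.7, -1.8], [-1.6, -3.3], [0.1, -3.7], [1.8, 15.7], [0.3, -0.8], [-0.3, -1.5], [-1.3, 0.2], [-0.0, -0.3], [0.5, -1.4], [-1.3, -1.9], [-1.2, -0.5], [-0.2, -0.0]]
```

```bash
sed -i 's/^ (0,-.098,.152):(316,212),/ /' fit.py; python3 fit.py
cat >> h.py <<'E'
q=json.load(open("stand.json")); Rs=R.from_euler('z',q[2]).as_matrix(); O=np.array([q[0],q[1],0])
ax=np.array([-np.sin(np.radians(35)),0,np.cos(np.radians(35))])   # screw axis, stand frame
def W(p): return Rs@np.asarray(p,float)+O
def screw_rpy(a):
    """tool z along -axis, tool x = stand -y turned by a (rad, anticlockwise) about the axis; xyz euler deg"""
    z=-ax; x=np.array([0,-1.,0]); y=np.cross(z,x)
    M=R.from_rotvec(ax*a).as_matrix()@np.column_stack([x,y,z])
    return R.from_matrix(Rs@M).as_euler('xyz',degrees=True)
def handle_rpy(lean):
    z=np.array([np.sin(lean),0,-np.cos(lean)]); x=np.array([0,-1.,0]); y=np.cross(z,x)
    return R.from_matrix(Rs@np.column_stack([x,y,z])).as_euler('xyz',degrees=True)
def wristcam():
    k=vision.calibration("wrist"); T=np.eye(4); T[:3,:3]=R.from_euler('xyz',robot.current_eef_rot(),degrees=True).as_matrix(); T[:3,3]=robot.current_tool_pos()
    return k["mtx"],np.linalg.inv(T@k["T_tool_cam"])
E
python3 - <<'E'
from h import *
wing=W([0,-.14,.14]+ .09*ax)
print("wing",wing,"handle",W([-.135,0,.152]))
for a in (-.4,0,.5,1.,1.4,1.7): print(a,np.round(robot.inverse_kinematics(wing,screw_rpy(a)) or 0,1))
for t in np.linspace(0,1.05,5):
  for l in (0,.3):
    p=W([-.135*np.cos(t)+.012*np.sin(t),0,.14+.135*np.sin(t)+.012*np.cos(t)]); print(round(t,2),l,np.round(robot.inverse_kinematics(p,handle_rpy(l)) or 0,1))
print(robot.current_tool_pos(),robot.current_eef_rot())
E
```

```text
[ 0.63658316  0.08835576 -0.1929354 ] -11.0543841689819
[[-2.4, -1.2], [0.6, -1.8], [-1.5, -3.1], [0.1, -3.8], [0.6, -1.0], [0.0, -1.1], [-1.3, 0.2], [-0.3, -0.4], [0.2, -1.4], [-1.8, -1.6], [-1.1, -0.2], [-0.8, 0.0]]
wing [ 0.5590754  -0.03914861  0.21372368] handle [0.504088   0.11424075 0.152     ]Traceback (most recent call last):
  File "<stdin>", line 4, in <module>
ValueError: The truth value of an array with more than one element is ambiguous. Use a.any() or a.all()
```

Run:
```python
from h import *
wing=W([0,-.14,.14]+ .09*ax)
ik=lambda p,o:(lambda r: None if r is None else np.round(r,0).tolist())(robot.inverse_kinematics(p,o))
for a in (-.4,0,.5,1.,1.4,1.7): print(a,ik(wing,screw_rpy(a)))
for t in np.linspace(0,1.05,4):
  for l in (0,.3):
    p=W([-.135*np.cos(t)+.012*np.sin(t),0,.14+.135*np.sin(t)+.012*np.cos(t)]); print(round(t,2),l,ik(p,handle_rpy(l)))
view=wing+Rs@ax*.15
robot.move_to(view,screw_rpy(0))
print(robot.current_time_s(),robot.current_torque(),robot.current_contact_force())
K,E=wristcam(); im=vision.grab_frame("wrist")
for l in ("wing","handle","stand"): print(l,[(np.round(d["rect"]).tolist(),round(d["p"],2)) for d in recognise(l,"wrist")[:3]])
print("pred wing",proj([wing],K,E),"handle ends",proj([W([-.135,-.039,.152]),W([-.135,.039,.152])],K,E))
cv2.imwrite("pics/w1.png",im[:,:,::-1])
```

```text
-0.4 [-37.0, 0.0, 35.0, 122.0, 18.0, 24.0, 130.0]
0 [-33.0, 0.0, 31.0, 122.0, 18.0, 24.0, 153.0]
0.5 None
1.0 [-45.0, 0.0, 43.0, 122.0, 18.0, 24.0, -150.0]
1.4 [-37.0, 0.0, 35.0, 122.0, 18.0, 24.0, -127.0]
1.7 [-23.0, 1.0, 21.0, 122.0, 18.0, 24.0, -110.0]
0.0 0 [-21.0, 18.0, 8.0, 100.0, -3.0, 62.0, 157.0]
0.0 0.3 [-27.0, 9.0, 7.0, 115.0, 11.0, 42.0, 141.0]
0.35 0 [-21.0, 17.0, 9.0, 95.0, -3.0, 68.0, 157.0]
0.35 0.3 [-28.0, 7.0, 9.0, 110.0, 10.0, 49.0, 144.0]
0.7 0 [-20.0, 19.0, 10.0, 88.0, -3.0, 74.0, 159.0]
0.7 0.3 [-26.0, 8.0, 9.0, 103.0, 8.0, 54.0, 148.0]
1.05 0 [-18.0, 22.0, 10.0, 79.0, -4.0, 79.0, 161.0]
1.05 0.3 [-24.0, 11.0, 9.0, 95.0, 7.0, 58.0, 151.0]
3.425 [0.12471072 0.54110324 0.05732019] [ 0.35513234 -0.38745473  0.93043121]
wing [([279.0, 200.0, 18.0, 58.0], 0.7)]
handle [([301.0, 268.0, 174.0, 205.0], 0.71)]
stand [([302.0, 268.0, 181.0, 207.0], 0.71)]
pred wing [[280.49319665 198.98036862]] handle ends [[388.7733463  300.06540288]
 [381.5333164  366.66045992]]
```

View pics/w1.png

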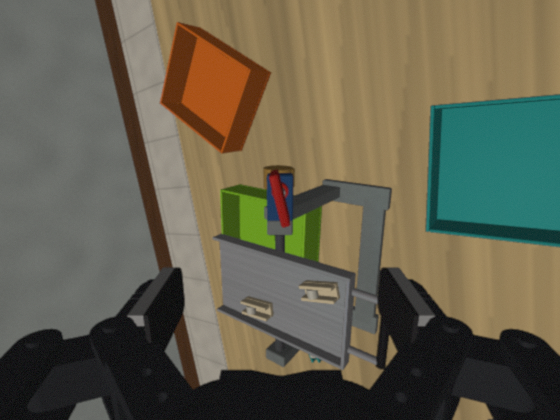

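The wrist view confirms the fit: the predicted wing at (280,199) matches the picture at (280,199). The blade runs (272,172) to (288,224), so it is turned about 0.3 rad anticlockwise from the axle direction. I'll flip the tool half a turn because of joint 7's range, fit the blade angle, then grip.

```bash
cat >> h.py <<'E'
_sr=screw_rpy
def screw_rpy(a): return _sr(a+np.pi)          # half-turn flip, keeps joint 7 central
_hr=handle_rpy
def handle_rpy(l): return (R.from_euler('xyz',_hr(l),degrees=True)*R.from_euler('z',np.pi)).as_euler('xyz',degrees=True)
def axis_torque(n=5):
    v=[]
    for _ in range(n): v.append(float(np.dot(robot.current_torque(),Rs@ax))); robot.pause(.02)
    return np.mean(v)
E
python3 - <<'E'
from h import *
wing=W([0,-.14,.14]+ .09*ax)
K,E=wristcam(); im=cv2.imread("pics/w1.png").astype(int)[:,:,::-1]
m=((im[...,0]>110)&(im[...,1]<70)&(im[...,2]<70)).astype(np.uint8); m[:150]=0;m[250:]=0;m[:,:240]=0;m[:,320:]=0
print("n",m.sum())
def mask(v):
    a,dx,dy=v; Ra=R.from_rotvec(ax*a).as_matrix(); ex=np.cross([0,1.,0],ax); ey=np.array([0,1.,0])
    B=np.array([[i*.004,j*.023,k*.013] for i in(-1,1) for j in(-1,1) for k in (-1,1)])
    P=W((Ra@np.column_stack([ex,ey,ax])@B.T).T@np.eye(3)@Rs.T*0) if 0 else None
    L=(Ra@np.column_stack([ex,ey,ax])@B.T).T+np.array([0,-.14,.14])+.09*ax+dx*ex+dy*ey
    p=proj(L@Rs.T+O,K,E); o=np.zeros(m.shape,np.uint8); cv2.fillConvexPoly(o,np.round(cv2.convexHull(p.astype(np.float32))*16).astype(np.int32),1,shift=4); return o
best=max(((np.minimum(mask(v),m).sum()/np.maximum(mask(v),m).sum(),v) for a in np.arange(-.1,.6,.03) for dx in np.arange(-.006,.0061,.002) for dy in np.arange(-.006,.0061,.002) for v in [(a,dx,dy)]),key=lambda t:t[0])
print(best); json.dump([float(x) for x in best[1]],open("wing.json","w"))
E
```

```text
n 438
(np.float64(0.5483870967741935), (np.float64(0.19999999999999998), np.float64(0.0), np.float64(0.002)))
```

```bash
cat > wfit.py <<'E'
from h import *
from scipy.optimize import minimize
def wfit(name,x0=(.2,0,0,0)):
    K,E=wristcam(); im=vision.grab_frame("wrist"); cv2.imwrite(name,im[:,:,::-1]); im=im.astype(int)
    m=((im[...,0]>60)&(im[...,0]>2.2*im[...,1])&(im[...,0]>2.2*im[...,2])).astype(np.uint8)
    n,l,s,c=cv2.connectedComponentsWithStats(m); i=1+np.argmax(s[1:,4]); m=(l==i).astype(np.uint8)
    ex=np.cross([0,1.,0],ax); ey=np.array([0,1.,0]); th=np.arange(0,6.28,.4)
    B=np.array([[i*.004,j*.023,k*.013] for i in(-1,1) for j in(-1,1) for k in (-1,1)])
    H=np.array([[.008*np.cos(t),.008*np.sin(t),z] for t in th for z in (-.022,-.030)])
    def mask(v):
        a,dx,dy,dz=v; M=R.from_rotvec(ax*a).as_matrix()@np.column_stack([ex,ey,ax]); o=np.zeros(m.shape,np.uint8)
        for P in (B,H):
            L=P@M.T+np.array([0,-.14,.14])+(.09+dz)*ax+dx*ex+dy*ey
            h=cv2.convexHull(proj(L@Rs.T+O,K,E).astype(np.float32)); cv2.fillConvexPoly(o,np.round(h*64).astype(np.int32),1,shift=6)
        return o
    sg=lambda x:cv2.GaussianBlur(x.astype(np.float32),(0,0),1.5); ms=sg(m)
    f=lambda v:((sg(mask(v))-ms)**2).sum()+(v[3]/.003)**2*3
    sim=np.array([x0]+[np.add(x0,d) for d in ([.15,0,0,0],[0,.004,0,0],[0,0,.004,0],[0,0,0,.003])])
    r=minimize(f,x0,method="Nelder-Mead",options=dict(initial_simplex=sim,maxfev=500)); o=mask(r.x)
    print("red",m.sum(),"iou",np.minimum(o,m).sum()/np.maximum(o,m).sum(),"fit",np.round(r.x,4)); return r.x
E
python3 - <<'E'
from wfit import *
fingers.gripper_to(.5,30)
robot.move_to(W([0,-.14,.14]+.17*ax),screw_rpy(.2))
print(np.round(robot.current_joint_positions(),0),robot.current_time_s())
v=wfit("pics/w2.png"); json.dump(list(v),open("wing.json","w"))
E
```

```text
[ 27.  -9. -28. 119.   6.  34.  -5.] 6.4833
red 981 iou 0.8202341137123745 fit [ 0.246   0.0014 -0.0022 -0.0018]
```

View pics/w2.png

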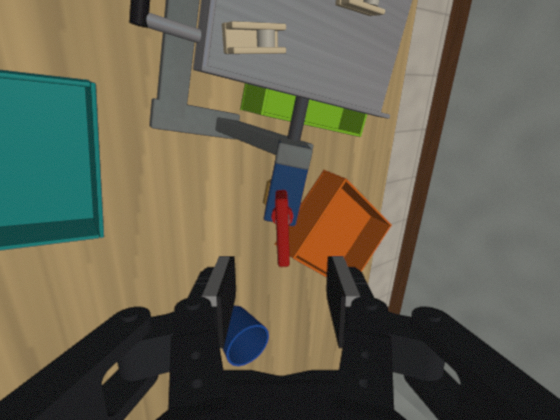

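The wrist view shows the blade from (281,192) to (283,265), lying between the open fingers and parallel to the pads. The fit gives a wing angle of about 0.25 rad. Next I'll grip it, loosen it and release.

```bash
cat >> h.py <<'E'
def wingpos(v,h=0.,turn=0.):
    a,dx,dy,dz=v; ex=np.cross([0,1.,0],ax)
    return W(np.array([0,-.14,.14])+(.09+dz+h+.003*turn)*ax+dx*ex+dy*np.array([0,1.,0]))
E
python3 - <<'E'
from h import *
v=json.load(open("wing.json")); a=v[0]
robot.line_to(wingpos(v,.05),screw_rpy(a),.15)
F0=np.array(robot.current_contact_force());
print("stop",robot.line_to(wingpos(v,.002),screw_rpy(a),.08,f_stop=8)); robot.pause(.2)
print("free",robot.current_contact_force(),axis_torque())
fingers.gripper_to(0,60); robot.pause(.2)
print("gap mm",robot.current_finger_gap()*85,robot.current_gripper_force(),"T",axis_torque(),robot.current_contact_force(),robot.current_time_s())
for t in np.arange(.1,1.101,.1):
    robot.line_to(wingpos(v,.002,t),screw_rpy(a+t),.04)
    print(round(t,2),"T",round(axis_torque(2),3),np.round(robot.current_contact_force(),1),np.round(np.array(robot.current_tool_pos())-wingpos(v,.002,t),4))
print(robot.current_time_s(),robot.current_finger_gap()*85)
E
```

```text
stop False
free [ 0.73421998 -0.54491072 -0.25770343] -0.003537306105283318
gap mm 6.567969038504809 64.03494995087385 T -0.12381132574282656 [-3.50464684  0.72612477  3.29196139] 8.625
0.1 T 0.27 [-2.2 -1.1  3.4] [0.0003 0.0001 0.0004]
0.2 T 0.243 [-0.9  0.3  3.9] [0.0004 0.0001 0.0004]
0.3 T 0.182 [ 0.4 -0.3  3.3] [0.0006 0.0002 0.0005]
0.4 T 0.207 [3.1 0.4 2.3] [0.0007 0.0002 0.0005]
0.5 T 0.159 [ 4.6 -0.7  0.5] [0.0008 0.0003 0.0006]
0.6 T 0.17 [ 5.8 -0.6  0.7] [0.0009 0.0004 0.0007]
0.7 T 0.178 [5.7 0.9 1.2] [0.001  0.0005 0.0007]
0.8 T 0.179 [6.7 1.6 0.5] [0.0011 0.0007 0.0008]
0.9 T 0.201 [ 6.3  0.2 -0.5] [0.0012 0.0008 0.0008]
1.0 T 0.181 [ 7.2  2.  -0.6] [0.0013 0.001  0.0009]
1.1 T 0.195 [ 6.9  1.1 -0.4] [0.0014 0.0011 0.0009]
11.7417 6.994565072029709
```

The slack torque reads about 0.18 N m, falling from 0.27, so the screw is loose after 1.1 rad. Next is the handle.

```bash
cat >> h.py <<'E'
def hpos(t): return W([-.135*np.cos(t)+.012*np.sin(t),0,.14+.135*np.sin(t)+.012*np.cos(t)])
E
python3 - <<'E'
from h import *
v=json.load(open("wing.json")); a=v[0]+1.1
fingers.gripper_to(.45); robot.line_to(wingpos(v,.08,1.1),screw_rpy(a),.15)
fingers.gripper_to(.28,25)
robot.move_to(hpos(0)+[0,0,.12],handle_rpy(0))
print(np.round(robot.current_joint_positions(),0),robot.current_time_s())
K,E=wristcam(); im=vision.grab_frame("wrist"); cv2.imwrite("pics/w3.png",im[:,:,::-1])
print("pred ends",proj([W([-.135,-.039,.152]),W([-.135,.039,.152]),W([-.1,-.055,.164]),W([-.1,.055,.164])],K,E).round(0).tolist())
E
```

```text
[ 32.  25. -66.  88.  23.  82. -46.] 14.775
pred ends [[281.0, 253.0], [282.0, 156.0], [326.0, 279.0], [332.0, 135.0]]
```

View pics/w3.png

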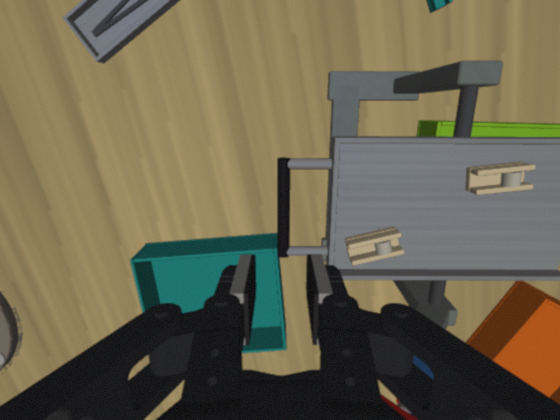

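The bar shows at (283,160) to (283,255), within 2 px of the prediction, so I'll grip and lift.

Run:
```python
from h import *
print(robot.line_to(hpos(0)+[0,0,.001],handle_rpy(0),.1,f_stop=8))
fingers.gripper_to(0,30); print("gap",robot.current_finger_gap()*85,robot.current_tool_pos()-hpos(0))
F0=np.array(robot.current_contact_force())
for i in range(1,8):
    t=1.05*i/7; s=robot.line_to(hpos(t),handle_rpy(.25*i/7),.07,f_stop=25)
    print(round(t,2),s,np.round(np.array(robot.current_contact_force())-F0,1),np.round(robot.current_tool_pos()-hpos(t),4),np.round(robot.current_finger_gap()*85,1))
    if s: break
print(np.round(robot.current_joint_positions(),0),robot.current_time_s())
im=vision.grab_frame("side"); cv2.imwrite("pics/s2.png",cv2.resize(im[110:350,120:420],None,fx=2.5,fy=2.5)[:,:,::-1])
```

```text
False
gap 8.710502193478074 [1.81253140e-03 4.87753433e-07 1.87657923e-03]
0.15 False [ 2.4 -0.1 -0.1] [0.0012 0.0001 0.0005] 9.2
0.3 False [ 0.8  1.5 -0.9] [ 0.0003  0.0002 -0.    ] 8.5
0.45 False [-4.1  1.8  0.2] [-0.0008  0.0004  0.0001] 8.5
0.6 False [-9.3  1.3  4.4] [-0.0021  0.0006  0.0006] 8.5
0.75 False [-14.2  -0.8  10.1] [-0.0036  0.0009  0.0011] 8.5
0.9 False [-14.9  -0.6  13.2] [-0.002   0.0006  0.0024] 8.4
1.05 False [-9.2 -1.  11.1] [0.     0.0002 0.003 ] 8.5
[ 31.  24. -63.  91.  32.  69. -48.] 19.5083
```

View pics/s2.png

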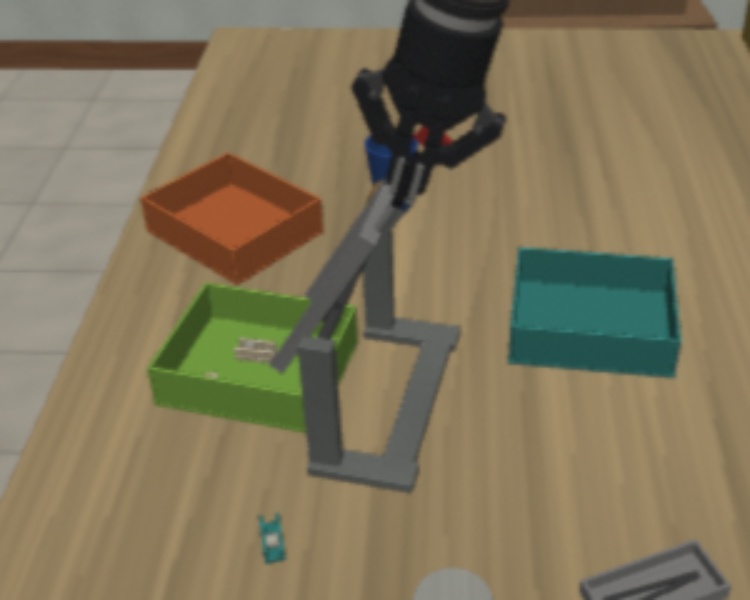

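Both clamps are in the lime bin, at (255,350) and just behind its wall at (212,376). I'll push the tray on to confirm it is at its stop.

Run:
```python
from h import *
p0=np.array(robot.current_tool_pos())
tg=lambda t:Rs@np.array([.123,0,.057])/.1356
f0=np.dot(robot.current_contact_force(),tg(0))
for t in np.arange(1.07,1.2,.02):
    s=robot.line_to(hpos(t),handle_rpy(.25),.03,f_stop=14); robot.pause(.1)
    f=np.dot(robot.current_contact_force(),tg(0)); p=robot.current_tool_pos()
    # tilt from chord travelled along tangent
    print(round(t,2),s,"Ft",round(f,1),"moved mm",np.round(np.dot(np.array(p)-p0,tg(0))*1e3,1),np.round(np.array(p)-hpos(t),4))
    if s or abs(f-f0)>14: break
print(robot.current_time_s())
```

```text
1.07 False Ft -2.8 moved mm 1.1 [-0.0013  0.0004  0.0022]
1.09 False Ft -6.6 moved mm 1.3 [-0.0036  0.0009  0.0012]
1.11 False Ft -10.5 moved mm 1.4 [-0.0059  0.0014  0.0002]
1.13 False Ft -13.7 moved mm 1.5 [-0.0083  0.0018 -0.0008]
1.15 False Ft -18.2 moved mm 1.6 [-0.0107  0.0023 -0.0017]
21.3083
```

The tray is hard against its stop: 10 N more gave no travel. Next I'll unload, release and go back to the wing.

Run:
```python
from wfit import *
robot.line_to(hpos(1.068),handle_rpy(.25),.05); robot.pause(.1)
fingers.gripper_to(.3)
z=R.from_euler('xyz',robot.current_eef_rot(),degrees=True).as_matrix()[:,2]
robot.line_to(np.array(robot.current_tool_pos())-.1*z,None,.15)
v=json.load(open("wing.json")); a=v[0]+1.1
robot.move_to(wingpos(v,.08,1.1),screw_rpy(a)); fingers.gripper_to(.45)
print(np.round(robot.current_joint_positions(),0),robot.current_time_s())
u=wfit("pics/w4.png",(a,v[1],v[2],v[3]+.0033))
im=vision.grab_frame("side"); s=cv2.resize(im[150:300,180:340],None,fx=2.5,fy=2.5)
w=cv2.imread("pics/w4.png"); o=np.zeros((420,960,3),np.uint8); o[:375,560:960]=s[:,:,::-1]; o[:,:560]=w
cv2.imwrite("pics/c4.png",cv2.resize(o,(800,350)))
```

```text
[ 49. -11. -45. 119.  -4.  34.  71.] 24.925
red 1019 iou 0.8737113402061856 fit [ 1.3477  0.0029 -0.0019 -0.0017]
```

View pics/c4.png

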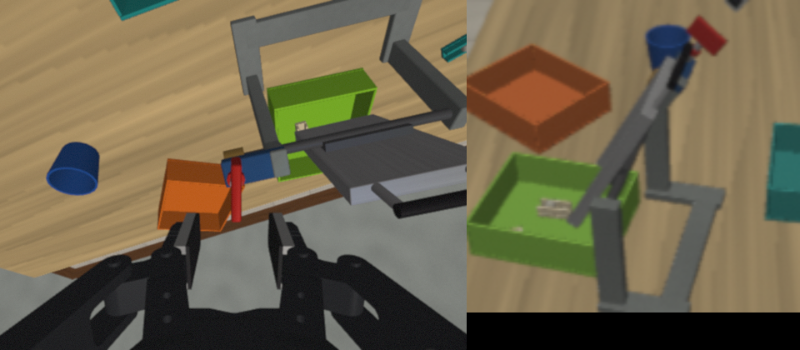

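The tray stays tipped, with both clamps in the bin. The wing fits at 1.35 rad, matching the turn I made. Now I'll tighten by feel: fit the slack level and the bite angle with the known slope, and stop at about 0.12 N m above slack.

Run:
```python
from h import *
v=json.load(open("wing.json")); v[1]=.0022; v[2]=-.002; a0=1.348; T0=1.1
P=lambda th,h=.002: wingpos(v,h,th-a0+T0)
print(robot.line_to(P(a0),screw_rpy(a0),.1,f_stop=8)); robot.pause(.1)
z0=axis_torque(10); fingers.gripper_to(0,60); robot.pause(.1); print("zero",z0,"gap",robot.current_finger_gap()*85)
def ang():
    M=R.from_euler('xyz',robot.current_eef_rot(),degrees=True)*R.from_euler('xyz',screw_rpy(0),degrees=True).inv()
    return float(M.as_rotvec()@(Rs@ax))
D=[]; th=a0; done=False
def fit():
    A=np.array(D); f=lambda p:A[:,1]-p[0]-.18*np.maximum(0,p[1]-A[:,0])
    return least_squares(f,[.19,min(.7,A[:,0].min()+.3)]).x
while th>-.9:
    th-=.1 if th>.8 else .05
    robot.line_to(P(th),screw_rpy(th),.05)
    T=-(axis_torque(8)-z0); 
    if th<a0-.15: D.append([ang(),T])
    if len(D)>8:
        s,b=fit(); ex=.18*(b-D[-1][0]); m=np.mean([d[1] for d in D[-3:]])-s
        print(np.round([th,D[-1][0],T,s,b,ex,m],3).tolist(),np.round(np.linalg.norm(robot.current_contact_force()),1))
        if (ex>.115 and m>.08) or m>.135: break
    else: print(np.round([th,ang(),T],3).tolist())
json.dump(D,open("D.json","w")); print(robot.current_time_s(),robot.current_finger_gap()*85)
```

```text
False
zero 9.176464130407347e-06 gap 6.659301059160111
[1.248, 1.25, 0.186]
[1.148, 1.15, 0.222]
[1.048, 1.049, 0.219]
[0.948, 0.949, 0.223]
[0.848, 0.849, 0.226]
[0.748, 0.749, 0.227]
[0.698, 0.7, 0.094]
[0.648, 0.65, 0.073]
[0.598, 0.6, 0.084]
[0.548, 0.55, 0.065, 0.159, -0.025, -0.104, -0.085] 8.3
[0.498, 0.5, 0.094, 0.153, -0.025, -0.095, -0.071] 7.6
[0.448, 0.45, 0.07, 0.145, -0.025, -0.086, -0.069] 8.8
[0.398, 0.4, 0.072, 0.139, -0.025, -0.077, -0.06] 8.0
[0.348, 0.35, 0.09, 0.135, -0.027, -0.068, -0.058] 7.9
[0.298, 0.3, 0.07, 0.131, -0.029, -0.059, -0.053] 8.1
[0.248, 0.25, 0.091, 0.128, -0.031, -0.051, -0.044] 9.3
[0.198, 0.2, 0.082, 0.125, -0.034, -0.042, -0.044] 9.6
[0.148, 0.15, 0.075, 0.122, -0.036, -0.034, -0.04] 9.5
[0.098, 0.1, 0.076, 0.12, -0.04, -0.025, -0.042] 9.6
[0.048, 0.05, 0.084, 0.118, -0.044, -0.017, -0.039] 10.0
[-0.002, 0.0, 0.088, 0.116, -0.05, -0.009, -0.033] 9.7
[-0.052, -0.05, 0.074, 0.114, -0.057, -0.001, -0.032] 10.3
[-0.102, -0.1, 0.087, 0.113, -0.253, -0.028, -0.03] 10.5
[-0.152, -0.15, 0.081, 0.112, -0.293, -0.026, -0.031] 10.8
[-0.202, -0.2, 0.07
[... 191 characters left out ...]
2, -0.047, -0.05] 11.2
[-0.402, -0.399, 0.028, 0.101, -0.715, -0.057, -0.059] 13.7
[-0.452, -0.449, 0.024, 0.099, -0.856, -0.073, -0.063] 12.7
[-0.502, -0.499, 0.036, 0.096, -0.845, -0.062, -0.067] 13.4
[-0.552, -0.549, 0.018, 0.094, -0.549, -0.0, -0.068] 14.3
[-0.602, -0.599, 0.01, 0.091, -0.641, -0.008, -0.07] 14.7
[-0.652, -0.649, 0.003, 0.089, -0.735, -0.016, -0.078] 15.4
[-0.702, -0.699, 0.01, 0.086, -0.83, -0.024, -0.079] 16.1
[-0.752, -0.749, -0.004, 0.084, -0.926, -0.032, -0.081] 15.9
[-0.802, -0.798, -0.036, 0.08, -1.023, -0.04, -0.09] 16.4
[-0.852, -0.848, -0.057, 0.077, -1.12, -0.049, -0.109] 15.7
[-0.902, -0.898, -0.039, 0.074, -1.218, -0.057, -0.118] 17.9
41.65 6.622371837627293
```

The torque fell when it should have risen, so I need to check whether the wing followed the gripper.

Run:
```python
from h import *
im=vision.grab_frame("wrist"); im2=vision.grab_frame("scene")
o=np.zeros((420,960,3),np.uint8); o[:,:560]=im; o[:400,560:]=cv2.resize(im2[140:240,220:320],(400,400),interpolation=cv2.INTER_CUBIC)
cv2.imwrite("pics/c5.png",cv2.resize(o,(800,350))[:,:,::-1])
K,E=wristcam(); v=json.load(open("wing.json"))
print(proj([wingpos(v,0,-1)],K,E), robot.current_tool_pos()-wingpos(v,0.002,-1.15),robot.current_contact_force(),robot.current_torque(),np.round(robot.current_joint_positions()),robot.current_gripper_force())
```

```text
[[282.21556353 284.08058364]] [-0.0010683   0.00096292 -0.00030345] [-12.17719671   6.09562328   9.36507289] [0.92152164 1.39771811 0.53543716] [ 38.   4. -42. 120.  25.  25. -84.] 63.32569554448128
```

View pics/c5.png

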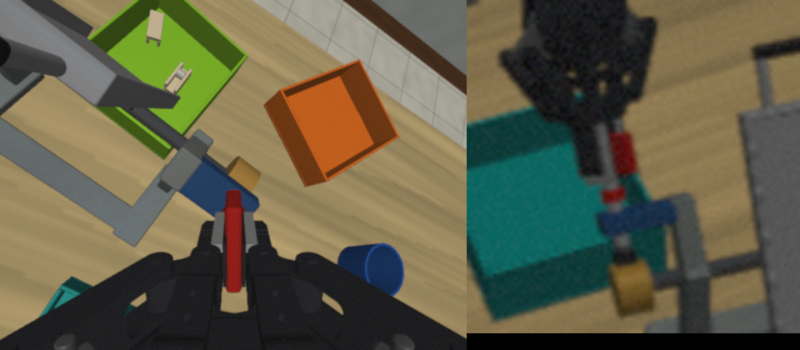

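The wing did follow: the blade is parallel to the pads and still gripped, and both clamps are in the bin. So the readings after the 0.05 rad steps were relaxed static values, while the 0.1 rad steps had read a consistent 0.22. I'll back off in 0.1 rad steps, reading straight after each motion, to find where the pad bites.

```bash
cat > turn.py <<'E'
from h import *
v=json.load(open("wing.json")); v[1]=.0022; v[2]=-.002
P=lambda th,h=.002: wingpos(v,h,th-1.348+1.1)
A=Rs@ax
def step(th,vel=.05,n=3):
    robot.line_to(P(th),screw_rpy(th),vel); t=[]
    for _ in range(n): t.append(float(np.dot(robot.current_torque(),A))); robot.pause(.02)
    F=np.array(robot.current_contact_force()); 
    print(round(th,2),"T",np.round(t,3).tolist(),"j7",round(robot.current_joint_torque()[6],3),"Flat",np.round(Rs.T@F,1).tolist(),"t",round(robot.current_time_s(),2)); return np.array(t)
E
python3 - <<'E'
from turn import *
th=-.902
for i in range(7): th+=.1; step(th)
E
```

```text
-0.8 T [0.248, 0.29, 0.217] j7 -0.263 Flat [-13.1, 4.1, 9.2] t 42.05
-0.7 T [0.297, 0.251, 0.217] j7 -0.245 Flat [-11.8, 1.8, 9.2] t 42.35
-0.6 T [0.297, 0.206, 0.236] j7 -0.229 Flat [-10.8, 3.1, 9.7] t 42.65
-0.5 T [0.216, 0.23, 0.203] j7 -0.212 Flat [-10.5, 2.6, 8.4] t 42.95
-0.4 T [0.235, 0.239, 0.223] j7 -0.196 Flat [-9.2, 3.2, 7.2] t 43.25
-0.3 T [0.224, 0.223, 0.15] j7 -0.18 Flat [-8.6, 3.3, 7.5] t 43.55
-0.2 T [0.128, 0.147, 0.141] j7 -0.165 Flat [-7.7, 2.7, 6.2] t 43.85
```

Joint 7's torque is clean and shows the 0.17 N m/rad slope. I'll continue to the plateau.

Run:
```python
from turn import *
th=-.202
for i in range(5): th+=.1; step(th,n=2)
```

```text
-0.1 T [0.117, 0.182] j7 -0.148 Flat [-7.1, 2.5, 7.0] t 44.13
-0.0 T [0.19, 0.159] j7 -0.147 Flat [-6.9, 2.9, 6.2] t 44.42
0.1 T [0.2, 0.159] j7 -0.148 Flat [-7.2, 3.1, 6.3] t 44.7
0.2 T [0.16, 0.203] j7 -0.148 Flat [-6.5, 3.2, 5.5] t 44.98
0.3 T [0.115, 0.151] j7 -0.149 Flat [-6.0, 3.7, 6.2] t 45.27
```

The plateau is clean, with the bite at about -0.10 rad, so the tightest point reached (-0.90) was about 0.144 above slack, still firm and not overtightened. I'll do it up again to -0.77 (about 0.12 above slack), then release.

Run:
```python
from turn import *
for th in [.2,.1,0,-.1,-.2,-.3,-.4,-.5,-.6,-.7,-.77]: step(th,n=1)
fingers.gripper_to(.45); robot.pause(.2)
robot.line_to(P(-.77,.09),screw_rpy(-.77),.12)
from wfit import wfit
wfit("pics/w6.png",(-.77,v[1],v[2],-.005))
im=vision.grab_frame("side"); s=vision.grab_frame("scene")
o=np.zeros((600,800,3),np.uint8); o[:300,:400]=cv2.resize(im,(400,300)); o[:300,400:]=cv2.resize(s,(400,300)); o[300:,:400]=cv2.resize(vision.grab_frame("wrist"),(400,300)); o[300:,400:]=cv2.resize(s[140:290,200:400],(400,300))
cv2.imwrite("pics/c7.png",o[:,:,::-1]); print(robot.current_time_s(),robot.current_contact_force())
```

```text
0.2 T [-0.201] j7 0.202 Flat [-6.5, 2.6, 5.9] t 45.53
0.1 T [-0.255] j7 0.2 Flat [-7.2, 3.3, 5.8] t 45.8
0 T [-0.22] j7 0.2 Flat [-6.7, 3.2, 6.5] t 46.07
-0.1 T [-0.201] j7 0.2 Flat [-7.7, 3.0, 6.0] t 46.33
-0.2 T [-0.225] j7 0.187 Flat [-8.3, 3.4, 6.6] t 46.6
-0.3 T [-0.21] j7 0.173 Flat [-9.4, 2.8, 7.1] t 46.87
-0.4 T [-0.175] j7 0.156 Flat [-9.0, 2.5, 9.0] t 47.13
-0.5 T [-0.144] j7 0.139 Flat [-11.1, 4.0, 8.0] t 47.4
-0.6 T [-0.186] j7 0.122 Flat [-11.0, 2.9, 8.0] t 47.67
-0.7 T [-0.133] j7 0.106 Flat [-11.2, 3.3, 9.7] t 47.93
-0.77 T [-0.032] j7 0.045 Flat [-11.8, 1.6, 9.8] t 48.2
red 859 iou 0.7601769911504425 fit [-0.7755  0.0015 -0.0013 -0.003 ]
49.8917 [-0.81376565  0.43673118  0.15606739]
```

View pics/c7.png

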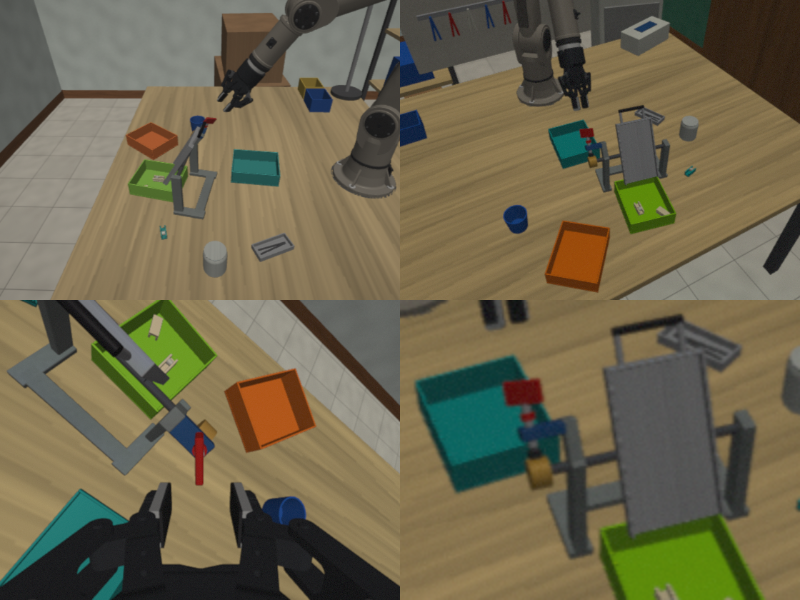

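The views show the tray tipped to its stop, both clamps in the lime bin, the bystanders in place, and the wing still at about -0.775 rad after release. In both turning directions the readings show the pad's opening torque starting at about -0.10 to -0.12 rad and growing about 0.165 N m/rad. That makes the screw about 0.12 N m above slack, mid-range firm. The gripper is clear, so I'll hand it in.

```bash
python3 -c "
from station import workorder
print(workorder.close_job())"
```

```text
the job is handed in; nothing more can be done
None
```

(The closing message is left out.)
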